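# Pack the damper kit

### The arm

A 6-joint arm with a two-finger parallel gripper is mounted at the origin on the work surface. World frame = base frame: x ahead of the robot, y to its left, z up, the work surface at z = 0. Lengths are in mm, angles in degrees, forces in N, time in s.
With the tool pointing down it reaches from about 300 to 850 mm from the base axis. Payload 4.2 kg.
Tool frame: the origin (TCP) lies midway between the tips of the shut fingers; the grasp point (between the pads) lies 19 mm behind it; z points along the fingers, y is the line along which they close (so a half turn about z gives the same grasp; the last joint's range is limited). The gripper opens to 91 mm and grips with 3 to 60 N. Pads are 32 mm wide; open, the fingers measure 118 mm over their backs; the gripper's body (76 mm by 178 mm) begins 60 mm behind the grasp point.
Start: joints at [-74.141, 18.312, 89.639, -0, 72.044, -1.146], TCP at [168.168, -549.875, 213.976] pointing down, gripper open.
Joint ranges: [-177.97, 177.97], [-48.28, 115.42], [12.27, 149.76], [-77.06, 257.06], [2.81, 150.46], [-146.56, 146.56]. Speed limits (degrees/s): [147.25, 147.25, 180, 180, 180, 180].

### API

Orientations are given as [roll, pitch, yaw] about the fixed x, y, z axes, in that order (R = Rz(yaw) Ry(pitch) Rx(roll)).
In Python, from workcell import env gives the robot as it stands.
- The arm moves only by the shell command python3 -m jog 'ROWS' [FORCE]. ROWS is a JSON object of lists of equal length, an entry for each row: "jaw": the finger opening in mm, from 0 to 91.2; "slide": the shift along the tool's x, y, z in units of 30 mm (1.0 is 30 mm), a list of three; "spin": the turn about the tool's z in units of 8 degrees (1.0 is 8 degrees). In form: {"jaw": [jaw, ...], "slide": [[dx, dy, dz], ...], "spin": [spin, ...]}. A call has 1 to 10 rows; each row shifts and turns the commanded pose from where the row before left it, along the tool's axes as they then stand; what a row does not reach is not made up. A row lasts 1/10 s, in which the tool goes at most 50 mm and 8.59 degrees, less where a joint would pass 70% of its speed; a pose out of reach is approached as far as the arm can. A call is refused whole if a number of a shift passes 1 or a number of a turn 1, either way. A call with a gripper value outside its range is refused whole. The fingers move at their own pace and stop on an object; FORCE is the grip in N (left out, the last holds). Time passes only in rows, so rows that do not move let the fingers close. It gives the time, the measured TCP pose, the force, the opening and the grip force at its end, in the units of the state.
- env.state(): the state, without advancing time (a new reading comes with each control period).
- env.grab_frame(name): name is "scene" or "top" or "wrist"; returns the picture (400x640x3 uint8, red, green, blue); there is no depth.
- env.camera_model(name): a dict with "fx", "fy", "cx", "cy" (pixels), "D" ([k1, k2, p1, p2, k3] as OpenCV has them; the pictures are not rectified), "camera_from_world" (4x4, takes a point from world to camera coordinates). Camera axes: x right, y up, looking along -z (the intrinsics and any distortion apply to the point x, -y, -z); pixel columns grow to the right and rows downward; lengths in mm; the calibration is good to about 2 mm. A picture is of the moment at which its call begins: read the wrist's pose just before it. camera_model takes no time and is no camera call; for the wrist camera it gives the pose at the moment of the call.
- env.job_done(): hands the job in; it is judged then, once.
The state is a dict: "time_s": time; "qpos": joint angles; "qvel": joint speeds; "effort": joint torques, N m; "ee_pos": TCP position; "ee_rot": TCP orientation; "force": force on the tool from outside, world axes, zero at the start; "torque": the same for the moment, N m; "gripper_width": finger opening in mm; "gripper_force": force on a finger pad.
Only numpy, scipy, OpenCV 4.12 (cv2) and the standard library are available. Lean on these libraries where they do the work, as an engineer would, in place of code of your own. Each camera call takes 0.05 s, during which the arm holds its last target. There are 200 camera calls.

### The job

Pack the damper kit into the wooden caddy: first lay each of the three striped walnut damper blocks flat in the middle of the bay whose floor plate has the colour of its stripe, and then, last of all, stand the white porcelain knob upright in the middle of the white bay without ever tipping it over. Leave the unstriped walnut block and the brass knob where they are on the bench.

Things in the scene. Friction and masses are not known exactly. Their poses are not given: they have to be found in the camera images.
- block_red: Loose dark walnut damper block, a bar 58 mm long (its x axis), 22 mm wide (y) and 28 mm high (z), about 30 g, lying flat on the bench; a 22 mm wide red stripe runs round its middle and two tiny brass dots mark the ends of its top. Origin: centre of the underside. It starts at any yaw. It goes into the bay with the red plate; which way it points there does not matter.
- block_green: Loose dark walnut damper block, a bar 58 mm long (its x axis), 22 mm wide (y) and 28 mm high (z), about 30 g, lying flat on the bench; a 22 mm wide green stripe runs round its middle and two tiny brass dots mark the ends of its top. Origin: centre of the underside. It starts at any yaw. It goes into the bay with the green plate; which way it points there does not matter.
- block_blue: Loose dark walnut damper block, a bar 58 mm long (its x axis), 22 mm wide (y) and 28 mm high (z), about 30 g, lying flat on the bench; a 22 mm wide blue stripe runs round its middle and two tiny brass dots mark the ends of its top. Origin: centre of the underside. It starts at any yaw. It goes into the bay with the blue plate; which way it points there does not matter.
- knob_white: Loose white glazed porcelain knob, about 50 g. It is mushroom-shaped, 33 mm high: foot 26 mm across and 5 mm thick, narrow neck, round head 30 mm across from 20 to 27 mm above the foot and slightly domed above. Origin: centre of the underside of the foot, z up; it stands upright on the bench. It goes last, into the bay with the white plate.
- block_plain: Look-alike: a walnut damper block of the same shape and size (58 x 22 x 28 mm; origin at the centre of the underside, x along its length) but all brown, without a stripe. Loose; it is to be left where it is.
- knob_brass: Look-alike: a polished brass knob, about 110 g, of the same shape as the white one. It is mushroom-shaped, 33 mm high: foot 26 mm across and 5 mm thick, narrow neck, round head 30 mm across from 20 to 27 mm above the foot and slightly domed above. Origin: centre of the underside of the foot, z up; it stands upright on the bench. Loose; it is to be left where it is.
- bay_red: Red floor plate of one bay of the fixed wooden caddy (186 mm square, 2 x 2 bays, centres 90 mm apart; which bay has which colour changes). Plate 82 x 82 x 3 mm; origin: centre of its underside, z up, x and y parallel to the bay's walls. Things rest on its top, 3 mm above the origin, 9 mm above the bench. Bay 84 x 84 mm inside; walls 6 mm thick, tops 11 mm above the plate (20 mm above the bench).
- bay_green: Green floor plate of one bay of the fixed wooden caddy (186 mm square, 2 x 2 bays, centres 90 mm apart; which bay has which colour changes). Plate 82 x 82 x 3 mm; origin: centre of its underside, z up, x and y parallel to the bay's walls. Things rest on its top, 3 mm above the origin, 9 mm above the bench. Bay 84 x 84 mm inside; walls 6 mm thick, tops 11 mm above the plate (20 mm above the bench).
- bay_blue: Blue floor plate of one bay of the fixed wooden caddy (186 mm square, 2 x 2 bays, centres 90 mm apart; which bay has which colour changes). Plate 82 x 82 x 3 mm; origin: centre of its underside, z up, x and y parallel to the bay's walls. Things rest on its top, 3 mm above the origin, 9 mm above the bench. Bay 84 x 84 mm inside; walls 6 mm thick, tops 11 mm above the plate (20 mm above the bench).
- bay_white: White floor plate of one bay of the fixed wooden caddy (186 mm square, 2 x 2 bays, centres 90 mm apart; which bay has which colour changes). Plate 82 x 82 x 3 mm; origin: centre of its underside, z up, x and y parallel to the bay's walls. Things rest on its top, 3 mm above the origin, 9 mm above the bench. Bay 84 x 84 mm inside; walls 6 mm thick, tops 11 mm above the plate (20 mm above the bench).

How it is judged:
By the outcome, as a careful person would: the job done as asked, in the order asked, and still so for the second after the job is handed in, with the robot touching nothing.
It also fails if it takes over 96 s, if anything falls off the work surface, if the arm or the gripper's body presses on something with over 40 N, if the wrist force passes 120 N, or if a joint passes its speed limit or range.

## Working session

There is one attempt and no reset: what is moved stays moved. The work goes in short steps, Python scripts to look and compute and a shell command to move; the robot and the scene stay as the last step left them, time stands still between calls to the robot, and variables do not carry over. Pictures are saved under pics/ and viewed, at most 14 in all, crops included, and the job is handed in when it is done.

```bash
mkdir -p pics; ls; python3 - <<'E'
from workcell import env
import cv2
s=env.state(); print(s)
for n in("top","scene"):
    cv2.imwrite(f"pics/{n}0.png",env.grab_frame(n)[:,:,::-1])
    print(n,env.camera_model(n))
E
```

```text
pics
{'time_s': 0.0, 'qpos': array([-7.41420882e+01,  1.83492680e+01,  8.97080359e+01,  3.12234470e-04,
        7.20431544e+01, -1.14483515e+00]), 'qvel': array([ 0.09074419,  0.04449756,  0.0515343 ,  0.05551124, -0.08471824,
        0.10023906]), 'effort': array([ 1.43319270e-03, -4.12457013e+01, -2.31971669e+01,  7.28668389e-02,
        4.55861783e-02, -1.53628116e-04]), 'ee_pos': array([ 168.01093975, -549.36366554,  213.13302822]), 'ee_rot': array([-1.79899568e+02, -2.30393394e-03,  1.70026484e+01]), 'force': array([ 0.84201486,  0.37761643, -0.07946884]), 'torque': array([-0.04108966, -0.01610676, -0.04071218]), 'gripper_force': 0.0, 'gripper_width': 91.12738633708366}
top {'fx': 518.5558139140535, 'fy': 518.5558139140535, 'cx': 320.6531751210987, 'cy': 193.8154742560039, 'D': array([-0.0562816,  0.       ,  0.       ,  0.       ,  0.       ]), 'camera_from_world': array([[ 1.88212298e-02, -9.99802565e-01, -6.37123500e-03,
        -4.48334777e+01],
       [ 9.93072547e-01,  1.79545446e-02,  1.16122994e-01,
        -5.49076803e+02],
       [-1.15985675e-01, -8.51267613e-03,  9.93214407e-01,
        -1.30448483e+03],
       [ 0.00000000e+00,  0.00000000e+00,  0.00000000e+00,
         1.00000000e+00]])}
scene {'fx': 420.95679643259405, 'fy': 420.95679643259405, 'cx': 318.65175420353563, 'cy': 196.0816514763555, 'D': array([0.01860698, 0.        , 0.        , 0.        , 0.        ]), 'camera_from_world': array([[ 4.43952302e-01,  8.96036726e-01, -4.95364529e-03,
        -2.21828466e+02],
       [-7.38948461e-01,  3.69236688e-01,  5.63577359e-01,
         4.01998485e+02],
       [ 5.06815080e-01, -2.46540977e-01,  8.26048438e-01,
        -1.17630771e+03],
       [ 0.00000000e+00,  0.00000000e+00,  0.00000000e+00,
         1.00000000e+00]])}
```

View pics/top0.png

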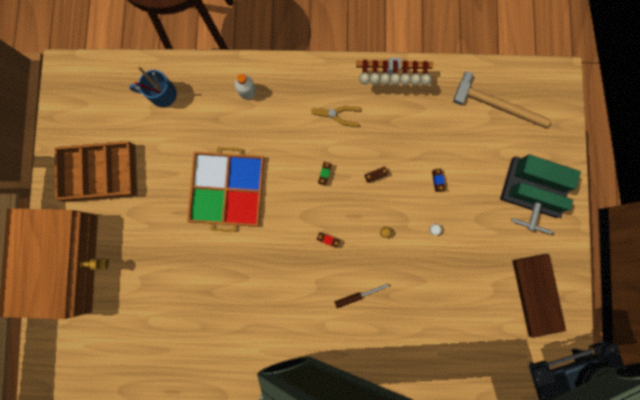

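View pics/scene0.png

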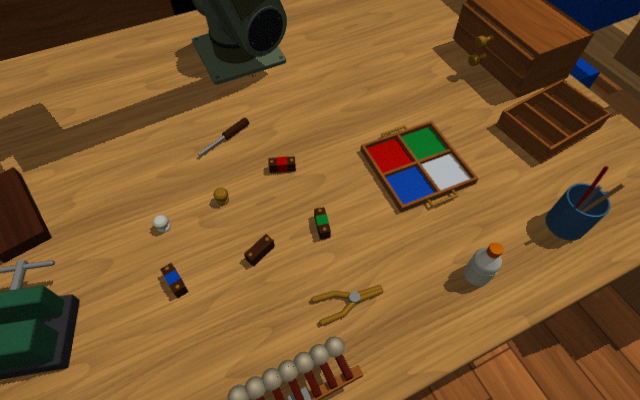

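The top picture shows the red block near (329,240), green (326,174), blue (439,180), white knob (436,230), brass (387,232) and plain (377,174). The bays are white at (211,170), blue (245,172), green (208,204) and red (242,207). The scene view agrees.

```bash
cat > h.py <<'E'
import numpy as np, cv2
from workcell import env
def cast(m,px,z):
    K=np.array([[m["fx"],0,m["cx"]],[0,m["fy"],m["cy"]],[0,0,1]])
    u=cv2.undistortPoints(np.array(px,float).reshape(-1,1,2),K,m["D"]).reshape(-1,2)
    T=m["camera_from_world"]; R=T[:3,:3]; c=-R.T@T[:3,3]
    d=np.c_[u[:,0],-u[:,1],-np.ones(len(u))]@R
    return c+d*((z-c[2])/d[:,2])[:,None]
def hsv(im): return cv2.cvtColor(im,cv2.COLOR_RGB2HSV)
def mask(im,c):
    h=hsv(im); H,S,V=h[...,0],h[...,1],h[...,2]
    if c=="white": return ((S<60)&(V>120)).astype(np.uint8)
    if c=="dark": return (V<95).astype(np.uint8)
    k={"red":(H<4)|(H>174),"green":(H>45)&(H<80),"blue":(H>105)&(H<130)}[c]
    return (k&(S>150)&(V>70)).astype(np.uint8)
def blobs(m,amin,amax=1e9):
    n,l,st,ce=cv2.connectedComponentsWithStats(m)
    return [(ce[i],st[i,4],l==i) for i in range(1,n) if amin<=st[i,4]<=amax]
E
python3 - <<'E'
from h import *
for n in("top","scene"):
    im=cv2.imread(f"pics/{n}0.png")[:,:,::-1].copy(); m=env.camera_model(n)
    print(n)
    for c in("red","green","blue","white"):
        for ce,a,_ in blobs(mask(im,c),25,3000):
            if n=="top" and not(180<ce[0]<460 and 145<ce[1]<260): continue
            if n=="scene" and not(140<ce[0]<490 and 120<ce[1]<300): continue
            z=9 if a>500 else 28
            print(c,ce.round(1),a,cast(m,[ce],z)[0].round(1))
    for ce,a,l in blobs(mask(im,"dark"),8,600):
        if n=="top" and (300<ce[0]<460 and 150<ce[1]<255): print("dark",ce.round(1),a,cast(m,[ce],28)[0].round(1))
E
```

```text
top
red [241.2 206.9] 873 [514.3 173.    9. ]
red [327.8 239.5] 59 [432.8 -55.2  28. ]
green [324.5 172.6] 60 [605.9 -43.7  28. ]
green [206.9 204.5] 854 [518.9 263.7   9. ]
blue [244.1 172.8] 859 [604.8 168.6   9. ]
blue [438.6 179.3] 75 [ 593.8 -340.1   28. ]
white [210.5 170.8] 944 [608.6 258.    9. ]
white [435.1 229.2] 91 [ 464.2 -330.3   28. ]
dark [325.4 174.8] 98 [600.1 -46.   28. ]
dark [376.2 175. ] 170 [ 602.1 -177.8   28. ]
dark [438.1 181. ] 112 [ 589.3 -339.    28. ]
dark [321.  236.5] 22 [440.2 -37.7  28. ]
dark [335.5 242. ] 32 [426.8 -75.   28. ]
scene
red [389.3 154.8] 866 [511.  172.8   9. ]
red [281.3 160.9] 85 [432.6 -57.7  28. ]
green [423.1 142.9] 804 [515.5 261.1   9. ]
green [321.8 219.2] 109 [604.9 -45.   28. ]
blue [409.5 184.6] 1018 [601.2 167.7   9. ]
blue [171.8 277. ] 137 [ 592.8 -344.    28. ]
white [208.6 146.5] 31 [ 321.9 -186.8   28. ]
white [444.9 171.5] 962 [606.1 256.3   9. ]
white [159.7 220.5] 138 [ 464.2 -333.6   28. ]
white [354.5 296. ] 71 [772.5 -64.3  28. ]
```

```bash
cat > plan.py <<'E'
# usage: plan.py x y z [yaw]: tool-axis shift (units of 30mm) and spin (units of 8deg) to the target, tool down
import sys
from h import *
def plan(x,y,z,yaw=None):
    s=env.state(); p=s["ee_pos"]; a=s["ee_rot"][2]
    if yaw is None: yaw=a
    d=(yaw-a+90)%180-90
    r=np.radians(a); dx,dy,dz=np.array([x,y,z])-p
    f=lambda r:np.round(np.array([np.cos(r)*dx+np.sin(r)*dy, np.sin(r)*dx-np.cos(r)*dy, -dz])/30,2)
    print("at",p.round(1),s["ee_rot"].round(1),"q6",s["qpos"][5].round(0),"t",round(s["time_s"],2)); print("slide now",f(r),"or after spin",f(np.radians(a+d)),"spin",round(-d/8,2))
if __name__=="__main__": plan(*map(float,sys.argv[1:]))
E
python3 -m jog '{"jaw":[91,91,91],"slide":[[0,0,0],[0,0,0],[0,0,0]],"spin":[0.72,0.72,0.7]}' 
python3 -m jog '{"jaw":[91,91,91,91,91,91,91,91,91,91],"slide":[[1,-0.5,0],[1,-0.5,0],[1,-0.5,0],[1,-0.5,0],[1,-0.5,0],[1,-0.5,0],[1,-0.5,0],[1,-0.5,0],[1,-0.5,0],[1,-0.5,0]],"spin":[0,0,0,0,0,0,0,0,0,0]}'
python3 - <<'E'
from plan import *
plan(593,-342,180,0)
m=env.camera_model("wrist"); cv2.imwrite("pics/w1.png",env.grab_frame("wrist")[:,:,::-1])
T=m["camera_from_world"]; print(m["fx"],m["D"],(-T[:3,:3].T@T[:3,3]).round(1),T[2,:3].round(2)); print(cast(m,[[320,200],[320,0],[320,399]],0).round(0))
E
```

```text
time_s: 0.4
ee_pos: [168.1, -549.6, 213.4]
ee_rot: [-179.9, 0.0, -0.3]
force: [-0.4, 0.5, -0.8]
gripper_width: 91.0
gripper_force: 0.0
time_s: 1.4
ee_pos: [469.4, -399.5, 213.5]
ee_rot: [-180.0, 0.0, -0.1]
force: [0.6, -0.1, 0.2]
gripper_width: 91.1
gripper_force: 0.0
at [ 469.4 -399.5  213.5] [-1.8e+02  0.0e+00 -1.0e-01] q6 49.0 t 1.4
slide now [ 4.12 -1.93  1.12] or after spin [ 4.12 -1.92  1.12] spin -0.01
312.93737974082745 [-0.03835207  0.          0.          0.          0.        ] [ 545.3 -399.8  384. ] [ 0.27 -0.    0.96]
[[ 431. -403.    0.]
 [ 661. -403.    0.]
 [ 101. -402.    0.]]
```

View pics/w1.png

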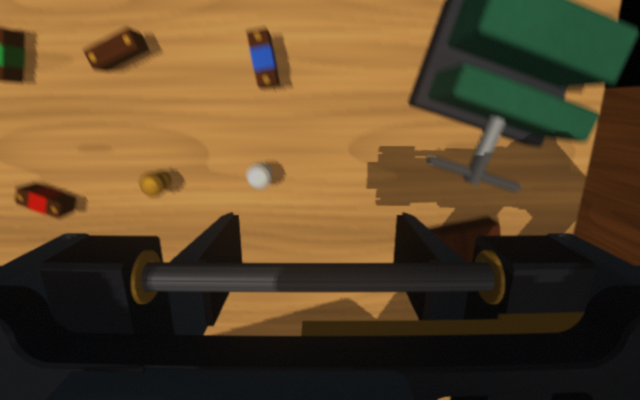

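The wrist camera looks ahead of the tool (+x). Its picture shows the blue block at about (262,58), the white knob at (259,176), the brass knob at (152,183), the plain block at (115,48), the red block at (45,200) and part of the green one.

```bash
cat >> h.py <<'E'
def block(im,m,c):
    """centre (stripe top) and yaw of a striped block, length check"""
    best=max(blobs(mask(im,c),25,6000),key=lambda b:b[1]) if c!="green" else None
    out=[]
    h=hsv(im); S,V=h[...,1],h[...,2]
    full=cv2.morphologyEx(((V<100)|(mask(im,c)>0)).astype(np.uint8),cv2.MORPH_CLOSE,np.ones((3,3)))
    for ce,a,l in blobs(mask(im,c),60,6000):
        p=cast(m,[ce],28)[0]
        lab=cv2.connectedComponents(full)[1]; k=lab[int(ce[1]),int(ce[0])]
        ys,xs=np.where((lab==k)) if k else (np.array([0]),np.array([0]))
        q=cast(m,np.c_[xs,ys],28)[:,:2].astype(np.float32)
        (cx,cy),(w,hh),an=cv2.minAreaRect(q)
        if hh>w: an+=90
        out.append((p.round(1),a,"rect",round(cx,1),round(cy,1),"size",round(max(w,hh)),round(min(w,hh)),"yaw",round((an+90)%180-90,1)))
    return out
E
python3 - <<'E'
from h import *
m=env.camera_model("wrist"); im=cv2.imread("pics/w1.png")[:,:,::-1].copy()
for c in("red","green","blue"):
    for r in block(im,m,c): print(c,*r)
for ce,a,_ in blobs(mask(im,"white"),60): print("white",ce,a,cast(m,[ce],27)[0].round(1))
E
```

```text
red [442.9 -51.1  28. ] 270 rect 445.6 -65.4 size 75 36 yaw 70.7
green [611.3 -47.1  28. ] 83 rect 609.7 -61.2 size 55 32 yaw -13.1
blue [ 602.8 -338.4   28. ] 397 rect 600.7 -340.3 size 56 25 yaw 9.3
white [491.703125 136.5125  ] 320 [ 520.3 -595.1   27. ]
white [258.17232376 175.95561358] 383 [ 474.1 -327.5   27. ]
```

```bash
python3 - <<'E'
from plan import *
m=env.camera_model("wrist"); T=m["camera_from_world"]; print((-T[:3,:3].T@T[:3,3]).round(1))
plan(593,-342,130,10)
E
```

```text
[ 549.2 -397.5  384.1]
at [ 474.1 -397.1  213.2] [-1.799e+02 -2.000e-01  1.000e-01] q6 49.0 t 1.45
slide now [ 3.96 -1.83  2.77] or after spin [ 4.22 -1.12  2.77] spin -1.24
```

```bash

python3 -m jog '{"jaw":[91,91,91,91,91],"slide":[[0.8,-0.9,0.8],[0.7,-0.9,0.8],[0,0,0.9],[0,0,0],[0,0,0]],"spin":[0,0,0,0,0]}'
cat > look.py <<'E'
import sys
from h import *
s=env.state(); m=env.camera_model("wrist"); im=env.grab_frame("wrist"); cv2.imwrite(f"pics/{sys.argv[1]}.png",im[:,:,::-1])
print("tcp",s["ee_pos"].round(1),s["ee_rot"].round(1))
for c in sys.argv[2:]:
    if c=="white":
        for ce,a,_ in blobs(mask(im,c),100): print(c,ce.round(),a,cast(m,[ce],27)[0].round(1))
    elif c[0]=="p":
        for ce,a,_ in blobs(mask(im,c[1:]),500): print(c,ce.round(),a,cast(m,[ce],9)[0].round(1))
    else:
        for r in block(im,m,c): print(c,*r)
E
python3 look.py w2 blue
```

```text
time_s: 1.95
ee_pos: [513.3, -346.8, 138.9]
ee_rot: [-180.0, 0.1, -0.1]
force: [-0.1, -0.5, 0.1]
gripper_width: 91.4
gripper_force: 0.0
tcp [ 513.3 -346.8  138.9] [-1.8e+02  1.0e-01 -1.0e-01]
blue [ 594.8 -342.2   28. ] 624 rect 594.4 -342.9 size 57 22 yaw 9.5
```

View pics/w2.png

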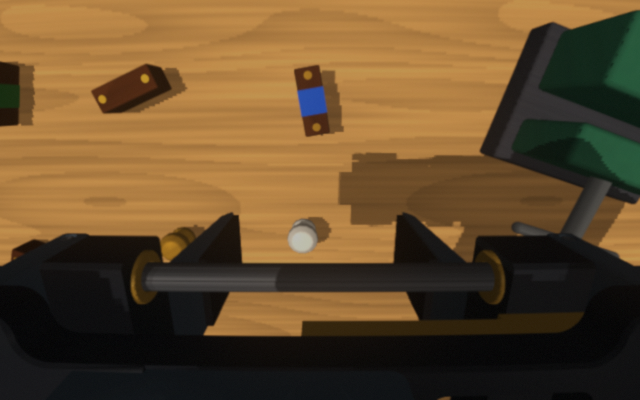

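The picture shows the blue block at (312,101), clear all round. The measured 57 x 22 mm footprint is right, so I'm grasping it.

```bash

python3 -m jog '{"jaw":[60,60,60,60,60,60,60,60],"slide":[[0,0,0],[0,0,0],[0.9,0.1,0.4],[0.9,0.1,0.5],[0.9,0.1,0.6],[0,0,1],[0,0,0.6],[0,0,0]],"spin":[-0.6,-0.6,0,0,0,0,0,0]}' 20
python3 plan.py 594.6 -342.5 5 9.5
```

```text
time_s: 2.8
ee_pos: [593.7, -342.4, 44.5]
ee_rot: [-179.9, 0.2, 9.4]
force: [-0.0, 0.0, -0.0]
gripper_width: 59.9
gripper_force: 0.0
at [ 593.7 -342.4   44.5] [-179.9    0.2    9.4] q6 50.0 t 2.8
slide now [0.03 0.01 1.32] or after spin [0.03 0.01 1.32] spin -0.01
```

```bash

python3 -m jog '{"jaw":[60,60,60,60,20,20,20,20,20,20],"slide":[[0,0,0.5],[0,0,0.5],[0,0,0.3],[0,0,0],[0,0,0],[0,0,0],[0,0,0],[0,0,0],[0,0,0],[0,0,0]],"spin":[0,0,0,0,0,0,0,0,0,0]}' 20
python3 plan.py 602.5 168 110 -3
```

```text
time_s: 3.8
ee_pos: [595.1, -342.2, 7.3]
ee_rot: [180.0, -0.0, 9.5]
force: [0.6, 0.0, 1.4]
gripper_width: 21.8
gripper_force: 20.0
at [ 595.1 -342.2    7.3] [180.   -0.    9.5] q6 50.0 t 3.8
slide now [  3.05 -16.73  -3.42] or after spin [ -0.64 -17.    -3.42] spin 1.56
```

```bash

python3 -m jog '{"jaw":[20,20,20,20,20,20,20,20,20,20],"slide":[[0,0,-1],[0,0,-1],[0,0,-1],[0,-0.9,-1],[0,-1,-1],[-0.2,-1,0],[-0.2,-1,0],[-0.2,-1,0],[-0.2,-1,0],[-0.2,-1,0]],"spin":[0,0,0,0.4,0.4,0.4,0.36,0,0,0]}' 20
python3 -m jog '{"jaw":[20,20,20,20,20,20,20,20,20,20],"slide":[[-0.2,-1,0],[-0.3,-1,0],[-0.3,-1,0],[-0.3,-1,0],[-0.3,-1,0],[-0.3,-1,0],[-0.3,-1,0],[-0.3,-1,0],[-0.3,-1,0],[-0.3,-1,0]],"spin":[0,0,0,0,0,0,0,0,0,0]}' 20
python3 -m jog '{"jaw":[20,20],"slide":[[0,0,0],[0,0,0]],"spin":[0,0]}' 20
python3 look.py w3 pred pgreen pblue pwhite
```

```text
time_s: 4.8
ee_pos: [559.9, -134.0, 157.0]
ee_rot: [180.0, -0.0, -3.0]
force: [0.2, 0.8, -0.5]
gripper_width: 21.7
gripper_force: 20.0
time_s: 5.8
ee_pos: [488.6, 170.1, 157.0]
ee_rot: [180.0, -0.0, -3.0]
force: [1.1, 0.7, 0.1]
gripper_width: 22.3
gripper_force: 20.0
time_s: 6.0
ee_pos: [489.0, 169.2, 156.9]
ee_rot: [180.0, -0.0, -2.9]
force: [-0.7, 0.0, -0.3]
gripper_width: 21.9
gripper_force: 20.0
tcp [489.  169.2 156.9] [180.   -0.   -2.9]
pred [314. 156.] 6107 [517.5 171.5   9. ]
pgreen [545.  50.] 640 [609.3 -56.    9. ]
pgreen [226. 158.] 5968 [519.8 261.5   9. ]
pblue [313.  63.] 7615 [606.4 167.3   9. ]
pblue [318. 251.] 964 [411.3 173.1   9. ]
pwhite [219.  64.] 7668 [610.7 257.2   9. ]
```

View pics/w3.png

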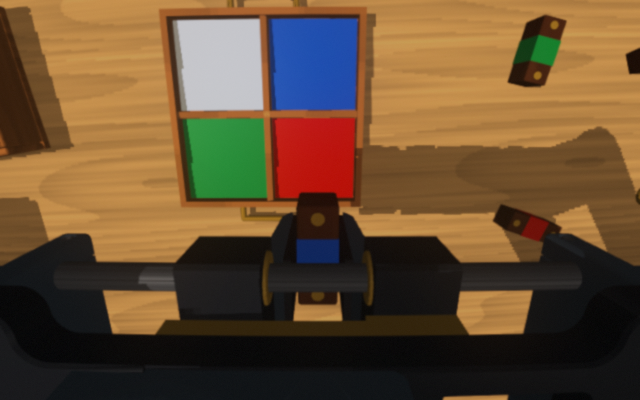

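The picture shows the four plates: white (219,64), blue (313,63), green (226,158) and red (314,156). They are 90 mm apart as stated and yawed about -2.7°. The blue block is held square at (318,250).

```bash

python3 -m jog '{"jaw":[20,20,20,20,20,20,20,20],"slide":[[1,0,0.3],[1,0,0.3],[1,0,0.7],[0.84,0,0.7],[0,0,1],[0,0,0.7],[0,0,0.5],[0,0,0]],"spin":[0,0,0,0,0,0,0,0]}' 20
python3 plan.py 604.8 167.8 16.5 -2.7
```

```text
time_s: 6.85
ee_pos: [602.8, 160.9, 28.4]
ee_rot: [179.9, 0.3, -3.1]
force: [-0.5, -1.0, -0.2]
gripper_width: 21.9
gripper_force: 20.0
at [602.8 160.9  28.4] [179.9   0.3  -3.1] q6 107.0 t 6.85
slide now [ 0.06 -0.23  0.4 ] or after spin [ 0.06 -0.23  0.4 ] spin -0.05
```

```bash

python3 -m jog '{"jaw":[20,20,20,20,42,42,42,42,42,42],"slide":[[0.06,-0.23,0.2],[0,0,0.15],[0,0,0.05],[0,0,0],[0,0,0],[0,0,0],[0,0,0],[0,0,-0.5],[0,0,-1],[0,0,-1]],"spin":[0,0,0,0,0,0,0,0,0,0]}' 20
python3 plan.py 355 -50 130 0
```

```text
time_s: 7.85
ee_pos: [606.0, 169.6, 94.4]
ee_rot: [180.0, 0.1, -3.0]
force: [-0.1, -0.5, -0.4]
gripper_width: 42.0
gripper_force: 0.0
at [606.  169.6  94.4] [ 1.8e+02  1.0e-01 -3.0e+00] q6 108.0 t 7.85
slide now [-7.97  7.75 -1.19] or after spin [-8.37  7.32 -1.19] spin -0.37
```

```bash

python3 -m jog '{"jaw":[60,60,60,60,60,60,60,60,60,60],"slide":[[0,0,-0.5],[-0.4,0.7,-0.5],[-0.4,1,-0.5],[-0.4,1,0],[-0.4,1,0],[-0.4,1,0],[-0.4,1,0],[-0.3,1,0],[0,0.4,0],[0,0,0]],"spin":[-0.37,0,0,0,0,0,0,0,0,0]}' 20
python3 -m jog '{"jaw":[60],"slide":[[0,0,0]],"spin":[0]}'
python3 look.py w4 green; python3 plan.py 605 -44.5 44 0
```

```text
time_s: 8.85
ee_pos: [525.6, -44.3, 139.3]
ee_rot: [180.0, -0.1, -0.2]
force: [-0.2, 1.3, -0.0]
gripper_width: 59.7
gripper_force: 0.0
time_s: 8.95
ee_pos: [525.9, -42.7, 139.1]
ee_rot: [-180.0, -0.0, -0.1]
force: [-0.3, -0.3, 0.7]
gripper_width: 60.0
gripper_force: 0.0
tcp [525.9 -42.7 139.1] [-1.8e+02 -0.0e+00 -1.0e-01]
green [606.7 -43.4  28. ] 651 rect 606.4 -43.9 size 56 22 yaw -15.1
green [522.7 239.5  28. ] 4009 rect 454.2 -44.8 size 790 386 yaw 89.9
at [525.8 -42.3 139. ] [-180.   -0.   -0.] q6 84.0 t 9.0
slide now [2.64 0.07 3.17] or after spin [2.64 0.07 3.17] spin -0.0
```

View pics/w4.png

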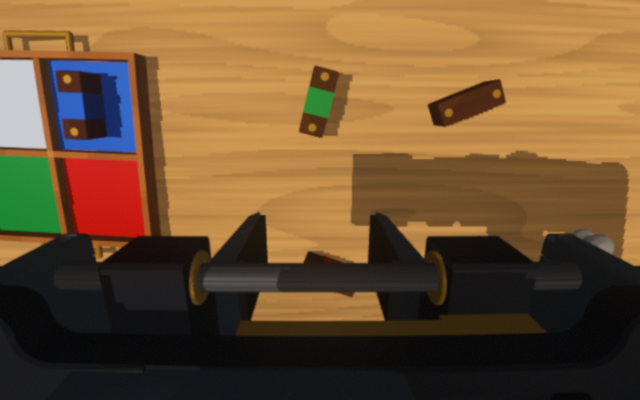

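The picture shows the blue block flat in its bay at (85,105), and the green block at (319,101) with a measured 56 x 22 mm footprint.

```bash

python3 -m jog '{"jaw":[60,60,60,60,60,60,60,60],"slide":[[0,0,0],[0,0,0],[0.9,-0.22,0.5],[0.9,-0.22,0.5],[0.81,-0.22,0.5],[0,0,1],[0,0,0.6],[0,0,0]],"spin":[0.95,0.93,0,0,0,0,0,0]}' 20
python3 plan.py 606.5 -43.7 6 -15.1
```

```text
time_s: 9.8
ee_pos: [604.2, -42.8, 42.8]
ee_rot: [179.9, 0.4, -15.0]
force: [0.4, -0.4, -1.3]
gripper_width: 60.0
gripper_force: 0.0
at [604.2 -42.8  42.8] [179.9   0.4 -15. ] q6 100.0 t 9.8
slide now [0.08 0.01 1.23] or after spin [0.08 0.01 1.23] spin 0.02
```

```bash

python3 -m jog '{"jaw":[60,60,60,60,20,20,20,20,20,20],"slide":[[0.04,0,0.5],[0,0,0.5],[0,0,0.25],[0,0,0],[0,0,0],[0,0,0],[0,0,0],[0,0,0],[0,0,0],[0,0,-1]],"spin":[0,0,0,0,0,0,0,0,0,0]}' 20
python3 -m jog '{"jaw":[20,20,20,20,20,20,20,20,20,20],"slide":[[0,0,-1],[0,0,-1],[0,0,0],[-0.3,-1,0],[-0.3,-1,0],[-0.3,-1,0],[-0.3,-1,0],[-0.3,-1,0],[-0.3,-1,0],[-0.3,-1,0]],"spin":[0,-0.8,-0.74,0,0,0,0,0,0,0]}' 20
python3 plan.py 518.5 262 16.5 -2.7
```

```text
time_s: 10.8
ee_pos: [604.0, -44.6, 35.2]
ee_rot: [179.9, 0.5, -15.1]
force: [-0.0, 0.8, -1.0]
gripper_width: 22.2
gripper_force: 20.0
time_s: 11.8
ee_pos: [553.9, 169.1, 98.5]
ee_rot: [180.0, -0.0, -2.8]
force: [0.8, 0.1, 0.4]
gripper_width: 21.8
gripper_force: 20.0
at [553.9 169.1  98.5] [180.   -0.   -2.8] q6 109.0 t 11.8
slide now [-1.33 -3.04  2.73] or after spin [-1.32 -3.04  2.73] spin -0.01
```

```bash

python3 -m jog '{"jaw":[20,20,20,20,20,20,20],"slide":[[-0.4,-0.9,0],[-0.4,-0.9,0],[-0.4,-0.8,0.3],[0,0,0.9],[0,0,0.8],[0,0,0],[0,0,0]],"spin":[0,0,0,0,0,0,0]}' 20
python3 plan.py 517.5 262 16.5 -2.7
```

```text
time_s: 12.5
ee_pos: [522.2, 247.6, 38.6]
ee_rot: [180.0, 0.0, -2.8]
force: [0.8, -0.1, 0.6]
gripper_width: 22.0
gripper_force: 20.0
at [522.2 247.6  38.6] [180.    0.   -2.8] q6 117.0 t 12.5
slide now [-0.18 -0.47  0.74] or after spin [-0.18 -0.47  0.74] spin -0.01
```

```bash

python3 -m jog '{"jaw":[20,20,20,20,20,42,42,42,42,42],"slide":[[-0.18,-0.47,0.3],[0,0,0.3],[0,0,0.1],[0,0,0.05],[0,0,0],[0,0,0],[0,0,0],[0,0,-0.5],[0,0,-1],[0,0,-1]],"spin":[0,0,0,0,0,0,0,0,0,0]}' 20
python3 plan.py 355 -55 140 0
```

```text
time_s: 13.5
ee_pos: [516.9, 261.6, 90.7]
ee_rot: [179.9, 0.1, -2.8]
force: [1.1, 0.2, 0.1]
gripper_width: 41.6
gripper_force: 0.0
at [516.9 261.6  90.7] [ 1.799e+02  1.000e-01 -2.800e+00] q6 118.0 t 13.5
slide now [-4.88 10.8  -1.64] or after spin [-5.4  10.55 -1.64] spin -0.34
```

```bash

python3 -m jog '{"jaw":[60,60,60,60,60,60,60,60,60,60],"slide":[[0,0,-0.8],[-0.5,0.9,-0.8],[-0.5,1,0],[-0.5,1,0],[-0.5,1,0],[-0.5,1,0],[-0.5,1,0],[-0.5,1,0],[-0.5,1,0],[-0.5,1,0]],"spin":[-0.34,0,0,0,0,0,0,0,0,0]}' 20
python3 -m jog '{"jaw":[60,60,60,60],"slide":[[-0.5,1,0],[-0.4,0.65,0],[0,0,0],[0,0,0]],"spin":[0,0,0,0]}'
python3 look.py w5 red;  python3 plan.py 432.5 -56.5 44 70
```

```text
time_s: 14.5
ee_pos: [381.4, -6.1, 138.7]
ee_rot: [180.0, 0.0, -0.0]
force: [0.1, -0.0, -0.7]
gripper_width: 60.1
gripper_force: 0.0
time_s: 14.9
ee_pos: [355.4, -54.5, 138.9]
ee_rot: [-180.0, -0.0, -0.1]
force: [0.6, -0.0, 0.3]
gripper_width: 60.1
gripper_force: 0.0
tcp [355.4 -54.5 138.9] [-1.8e+02 -0.0e+00 -1.0e-01]
red [497.4 160.4  28. ] 4858 rect 496.8 165.9 size 79 49 yaw 87.4
red [433.4 -55.   28. ] 614 rect 433.4 -56.0 size 58 22 yaw 69.1
at [355.8 -54.1 139. ] [-1.8e+02 -0.0e+00 -1.0e-01] q6 80.0 t 14.95
slide now [2.56 0.08 3.17] or after spin [0.8  2.43 3.17] spin -8.76
```

View pics/w5.png

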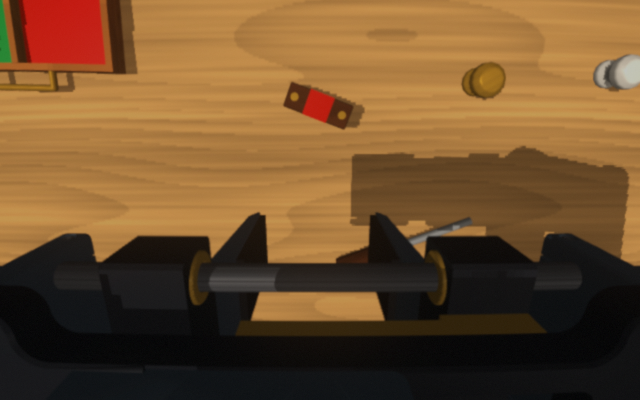

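The picture shows the red block at (319,106), with a measured 58 x 22 mm footprint. The brass knob is well to the side at (485,80).

```bash

python3 -m jog '{"jaw":[60,60,60,60,60,60,60,60,60,60],"slide":[[0.9,0.05,0],[0.9,0,0],[0.79,0,0],[0,0,0],[0,0,0.5],[0,0,0.5],[0,0,0.5],[0,0,0.5],[0,0,0.5],[0,0,0.6]],"spin":[0,0,0,-1,-1,-1,-1,-1,-1,-1]}' 20
python3 -m jog '{"jaw":[60,60,60],"slide":[[0,0,0],[0,0,0],[0,0,0]],"spin":[-1,-0.65,0]}'
python3 plan.py 433.4 -55.7 6 69.1
```

```text
time_s: 15.95
ee_pos: [434.1, -54.8, 45.3]
ee_rot: [179.9, -0.0, 56.4]
force: [-0.3, -0.6, 0.6]
gripper_width: 60.0
gripper_force: 0.0
time_s: 16.25
ee_pos: [433.6, -54.9, 45.5]
ee_rot: [-180.0, -0.0, 69.3]
force: [-0.2, -0.4, -0.3]
gripper_width: 60.1
gripper_force: 0.0
at [433.6 -54.9  45.5] [-180.    -0.    69.3] q6 12.0 t 16.25
slide now [-0.03  0.    1.32] or after spin [-0.03  0.    1.32] spin 0.02
```

```bash

python3 -m jog '{"jaw":[60,60,60,60,20,20,20,20,20,20],"slide":[[0,0,0.5],[0,0,0.5],[0,0,0.3],[0,0,0],[0,0,0],[0,0,0],[0,0,0],[0,0,0],[0,0,-0.5],[0,0,-1]],"spin":[0,0,0,0,0,0,0,0,0,0]}' 20
python3 -m jog '{"jaw":[20,20,20,20,20],"slide":[[0,0,-1],[0,0,-0.5],[0,0,0],[0,0,0],[0,0,0]],"spin":[0,-0.8,-0.8,-0.65,0]}' 20
python3 plan.py 515.5 172 16.5 87.3
```

```text
time_s: 17.25
ee_pos: [431.2, -55.8, 51.1]
ee_rot: [-179.7, 0.1, 69.2]
force: [0.5, -0.6, -0.7]
gripper_width: 21.7
gripper_force: 20.0
time_s: 17.75
ee_pos: [432.9, -56.0, 97.3]
ee_rot: [180.0, 0.0, 87.1]
force: [0.4, 0.3, 0.5]
gripper_width: 21.7
gripper_force: 20.0
at [432.9 -56.   97.3] [180.    0.   87.1] q6 -6.0 t 17.75
slide now [7.73 2.37 2.69] or after spin [7.72 2.39 2.69] spin -0.02
```

```bash

python3 -m jog '{"jaw":[20,20,20,20,20,20,20,20,20,20],"slide":[[0.9,0.3,0],[1,0.3,0],[1,0.3,0],[1,0.3,0],[1,0.3,0],[1,0.3,0],[1,0.3,0],[0.83,0.28,0],[0,0,0.5],[0,0,0.8]],"spin":[0,0,0,0,0,0,0,0,0,0]}' 20
python3 -m jog '{"jaw":[20,20,20],"slide":[[0,0,0.7],[0,0,0],[0,0,0]],"spin":[0,0,0]}' 20
python3 plan.py 515.5 172 16.5 87.3
```

```text
time_s: 18.75
ee_pos: [517.1, 173.4, 58.5]
ee_rot: [179.8, -0.1, 87.1]
force: [0.5, -0.7, -0.6]
gripper_width: 21.3
gripper_force: 20.0
time_s: 19.05
ee_pos: [515.7, 172.1, 37.0]
ee_rot: [-180.0, 0.0, 87.1]
force: [1.1, -0.5, 0.8]
gripper_width: 21.9
gripper_force: 20.0
at [515.7 172.1  37. ] [-180.     0.    87.1] q6 20.0 t 19.05
slide now [-0.   -0.01  0.68] or after spin [-0.   -0.01  0.68] spin -0.03
```

```bash

python3 -m jog '{"jaw":[20,20,20,20,42,42,42,42,42,42],"slide":[[0,0,0.4],[0,0,0.25],[0,0,0.05],[0,0,0],[0,0,0],[0,0,0],[0,0,0],[0,0,-0.5],[0,0,-1],[0,0,-1]],"spin":[0,0,0,0,0,0,0,0,0,0]}' 20
python3 -m jog '{"jaw":[60,60,60],"slide":[[0,0,-1],[0,0,-0.7],[0,0,0]],"spin":[0,0,0]}' 20
python3 - <<'E'
from plan import *
plan(390,-330,140,0); plan(390,-330,140,17)
im=env.grab_frame("top"); cv2.imwrite("pics/top1.png",cv2.resize(im[130:270,170:470,::-1],None,fx=2.5,fy=2.5,interpolation=cv2.INTER_CUBIC))
E
```

```text
time_s: 20.05
ee_pos: [515.1, 171.9, 90.8]
ee_rot: [-179.9, 0.1, 87.2]
force: [0.9, 0.4, -0.2]
gripper_width: 42.1
gripper_force: 0.0
time_s: 20.35
ee_pos: [517.6, 172.7, 144.6]
ee_rot: [179.7, -0.1, 87.2]
force: [0.6, 0.7, 0.2]
gripper_width: 59.2
gripper_force: 0.0
at [517.6 172.7 144.6] [ 1.797e+02 -1.000e-01  8.720e+01] q6 20.0 t 20.35
slide now [-16.95  -3.42   0.15] or after spin [-4.25 16.76  0.15] spin 10.89
at [517.6 172.7 144.6] [ 1.797e+02 -1.000e-01  8.720e+01] q6 20.0 t 20.35
slide now [-16.95  -3.42   0.15] or after spin [-8.97 14.78  0.15] spin 8.77
```

View pics/top1.png

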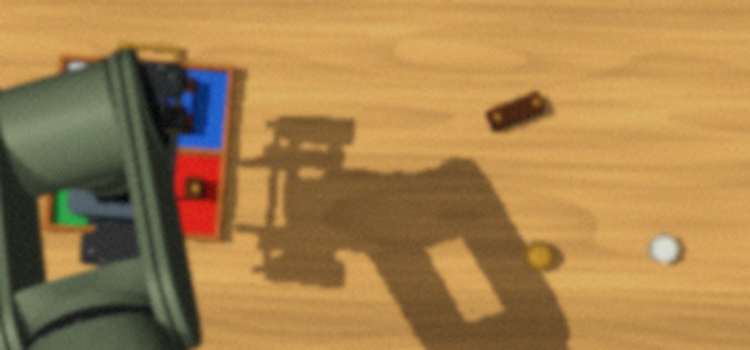

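The crop shows the red block in the red bay at (195,188). The plain block at (518,112), the brass knob (541,256) and the white knob (665,249) are untouched. The arm hides the rest.

```bash

python3 -m jog '{"jaw":[70,70,70,70,70,70,70,70,70,70],"slide":[[-1,-0.2,0],[-1,-0.2,0],[-1,-0.2,0],[-1,-0.2,0],[-1,-0.2,0],[-1,-0.2,0],[-1,-0.2,0],[-1,-0.2,0],[-1,-0.2,0],[-1,-0.2,0]],"spin":[0,0,0,0,0,0,0,0,0,0]}' 15
python3 -m jog '{"jaw":[70,70,70,70,70,70,70,70,70,70],"slide":[[-1,-0.2,0],[-1,-0.2,0],[-1,-0.2,0],[-1,-0.2,0],[-1,-0.2,0],[-1,-0.2,0],[-0.9,-0.2,0],[0,0,0],[0,0,0],[0,0,0]],"spin":[0,0,0,0,0,0,0,1,1,1]}' 15
python3 -m jog '{"jaw":[70,70,70,70,70,70,70,70,70,70],"slide":[[0,0,0],[0,0,0],[0,0,0],[0,0,0],[0,0,0],[0,0,0],[0,0,0],[0,0,0],[0,0,0],[0,0,0]],"spin":[1,1,1,1,1,1,1,0.9,0,0]}' 15
python3 look.py w6 white
```

```text
time_s: 21.4
ee_pos: [439.3, -125.3, 140.0]
ee_rot: [-179.8, -0.0, 87.2]
force: [0.3, 0.1, 0.9]
gripper_width: 69.9
gripper_force: 0.0
time_s: 22.4
ee_pos: [387.6, -328.7, 139.7]
ee_rot: [-179.8, -0.1, 62.8]
force: [0.7, -0.8, -0.6]
gripper_width: 70.3
gripper_force: 0.0
time_s: 23.4
ee_pos: [388.1, -328.7, 140.6]
ee_rot: [-179.9, 0.1, 0.1]
force: [-0.3, -0.7, 0.2]
gripper_width: 69.9
gripper_force: 0.0
tcp [ 388.1 -328.7  140.6] [-1.799e+02  1.000e-01  1.000e-01]
white [629.  86.] 532 [ 486.4 -607.    27. ]
white [590.  84.] 379 [ 486.7 -569.7   27. ]
white [321. 106.] 812 [ 465.2 -331.4   27. ]
```

View pics/w6.png

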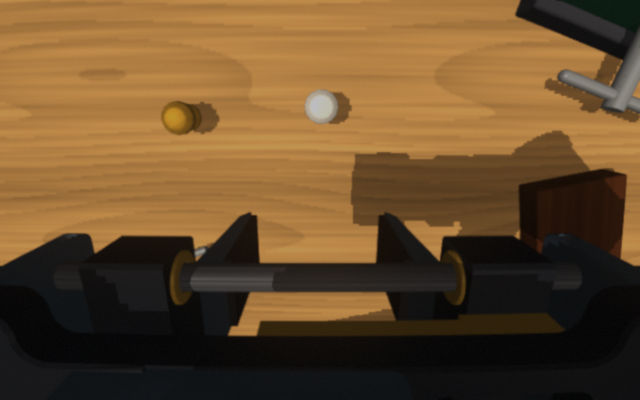

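The picture shows the white knob standing at (321,106), with the brass knob clear at (179,118). The camera is almost straight above the white one, so its head centre is reliable.

```bash

python3 -m jog '{"jaw":[70,70,70,70,70,70,70,70],"slide":[[0.9,0.09,0],[0.9,0,0],[0.77,0,0],[0,0,0.9],[0,0,0.9],[0,0,0.9],[0,0,0],[0,0,0]],"spin":[0,0,0,0,0,0,0,0]}' 12
python3 plan.py 465.2 -331.4 5 0
```

```text
time_s: 24.25
ee_pos: [465.8, -331.9, 60.9]
ee_rot: [-180.0, 0.0, 0.0]
force: [0.6, -0.0, -0.1]
gripper_width: 70.0
gripper_force: 0.0
at [ 465.8 -331.9   60.9] [-180.    0.    0.] q6 53.0 t 24.25
slide now [-0.02 -0.02  1.86] or after spin [-0.02 -0.02  1.86] spin 0.0
```

```bash

python3 -m jog '{"jaw":[70,70,70,70,60,50,42,36,36,36],"slide":[[0,0,0.6],[0,0,0.6],[0,0,0.4],[0,0,0.26],[0,0,0],[0,0,0],[0,0,0],[0,0,0],[0,0,0],[0,0,0]],"spin":[0,0,0,0,0,0,0,0,0,0]}' 12
python3 -m jog '{"jaw":[33,32,31,30,28,28,28,28],"slide":[[0,0,0],[0,0,0],[0,0,0],[0,0,0],[0,0,0],[0,0,0],[0,0,0],[0,0,0]],"spin":[0,0,0,0,0,0,0,0]}' 12
python3 plan.py 608.7 257 110 -2.7
```

```text
time_s: 25.25
ee_pos: [465.9, -332.0, 5.4]
ee_rot: [180.0, -0.0, -0.0]
force: [0.4, 0.5, 0.2]
gripper_width: 36.3
gripper_force: 0.0
time_s: 26.05
ee_pos: [465.8, -331.9, 5.1]
ee_rot: [-180.0, 0.0, -0.0]
force: [-0.0, 0.6, -0.2]
gripper_width: 28.4
gripper_force: 12.0
at [ 465.8 -331.9    5.1] [-180.    0.   -0.] q6 53.0 t 26.05
slide now [  4.75 -19.63  -3.5 ] or after spin [  3.83 -19.83  -3.5 ] spin 0.33
```

```bash

python3 -m jog '{"jaw":[28,28,28,28,28,28],"slide":[[0,0,-0.1],[0,0,-0.3],[0,0,-0.4],[0,0,-0.2],[0,0,0],[0,0,0]],"spin":[0,0,0,0,0,0]}' 12
python3 - <<'E'
from h import *
print(env.state()["ee_pos"])
a=env.grab_frame("wrist")[190:350,200:440,::-1]; m=env.camera_model("scene"); s=env.grab_frame("scene")[160:280,70:250,::-1]
cv2.imwrite("pics/k1.png",np.hstack([cv2.resize(a,(480,320)),cv2.resize(s,(480,320))])[:,:960]); i=cv2.imread("pics/k1.png"); cv2.imwrite("pics/k1.png",cv2.resize(i,(800,267)))
E
```

```text
time_s: 26.65
ee_pos: [465.9, -332.0, 35.5]
ee_rot: [180.0, -0.0, -0.0]
force: [0.2, -0.3, 0.4]
gripper_width: 28.4
gripper_force: 12.0
[ 465.87234265 -332.00688119   35.51896302]
```

View pics/k1.png

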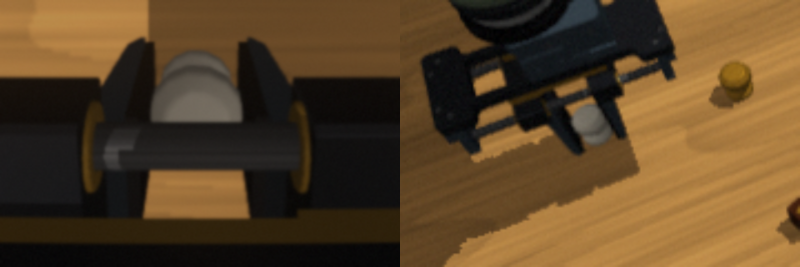

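The left half of the crop (wrist) shows the knob between the pads, with the head's front edge near row 232 of the full picture and the foot's near row 221. I'll check that against where an upright knob would project.

```bash
python3 - <<'E'
from h import *
m=env.camera_model("wrist"); T=m["camera_from_world"]; p=env.state()["ee_pos"]
def proj(x): 
    c=T[:3,:3]@x+T[:3,3]; n=np.array([c[0],-c[1],-c[2]]); return cv2.projectPoints(n.reshape(1,1,3),np.zeros(3),np.zeros(3),np.array([[m["fx"],0,m["cx"]],[0,m["fy"],m["cy"]],[0,0,1]]),m["D"])[0].ravel().round(1)
for r,z in((13,0),(13,5),(15,20),(15,27)): print(r,z,proj(np.array([465.2+r,-331.5,30+z])))
im=cv2.imread("pics/k1.png")[:,160:235].astype(int).mean(1)
print([(round(190+y*160/267,1),im[y].round()) for y in range(35,125,5)])
E
```

```text
13 0 [317. 218.]
13 5 [317.  220.9]
15 20 [316.9 227.2]
15 27 [316.9 232.3]
[(211.0, array([ 38.,  72., 103.])), (214.0, array([ 40.,  75., 107.])), (217.0, array([ 40.,  75., 107.])), (220.0, array([39., 69., 95.])), (223.0, array([50., 72., 90.])), (226.0, array([61., 78., 93.])), (229.0, array([61., 75., 87.])), (231.9, array([56., 67., 76.])), (234.9, array([59., 70., 78.])), (237.9, array([67., 78., 86.])), (240.9, array([74., 84., 91.])), (243.9, array([78., 89., 96.])), (246.9, array([ 85.,  95., 103.])), (249.9, array([ 88.,  99., 107.])), (252.9, array([ 90., 102., 110.])), (255.9, array([ 92., 104., 112.])), (258.9, array([ 93., 105., 113.])), (261.9, array([81., 91., 98.]))]
```

The predicted rows (221 and 227–232) match, so the knob hangs upright. Carrying it over smoothly.

```bash

python3 -m jog '{"jaw":[28,28,28,28,28,28,28,28,28,28],"slide":[[0,0,-0.3],[0,0,-0.6],[0,0,-0.6],[0,0,-0.6],[0,0,-0.4],[0.05,-0.25,0],[0.1,-0.5,0],[0.15,-0.75,0],[0.18,-0.9,0],[0.18,-0.9,0]],"spin":[0,0.1,0.13,0.1,0,0,0,0,0,0]}' 12
python3 -m jog '{"jaw":[28,28,28,28,28,28,28,28,28,28],"slide":[[0.18,-0.9,0],[0.18,-0.9,0],[0.18,-0.9,0],[0.18,-0.9,0],[0.18,-0.9,0],[0.18,-0.9,0],[0.18,-0.9,0],[0.18,-0.9,0],[0.18,-0.9,0],[0.18,-0.9,0]],"spin":[0,0,0,0,0,0,0,0,0,0]}' 12
python3 -m jog '{"jaw":[28,28,28,28,28,28,28,28,28,28],"slide":[[0.18,-0.9,0],[0.18,-0.9,0],[0.18,-0.9,0],[0.18,-0.9,0],[0.18,-0.9,0],[0.15,-0.75,0],[0.1,-0.5,0],[0.05,-0.3,0],[0,0,0],[0,0,0]],"spin":[0,0,0,0,0,0,0,0,0,0]}' 12
python3 plan.py 608.5 257 14.5 -2.7
```

```text
time_s: 27.75
ee_pos: [489.6, -231.5, 108.9]
ee_rot: [-179.9, 0.1, -2.7]
force: [0.1, -0.5, -0.7]
gripper_width: 28.4
gripper_force: 12.0
time_s: 28.75
ee_pos: [555.4, 35.5, 108.8]
ee_rot: [180.0, 0.2, -2.6]
force: [-0.5, -1.4, -0.2]
gripper_width: 28.6
gripper_force: 12.0
time_s: 29.75
ee_pos: [600.7, 212.2, 109.8]
ee_rot: [179.9, 0.1, -2.7]
force: [0.1, 0.3, -1.0]
gripper_width: 28.5
gripper_force: 12.0
at [600.7 212.2 109.8] [ 1.799e+02  1.000e-01 -2.700e+00] q6 111.0 t 29.75
slide now [ 0.19 -1.5   3.18] or after spin [ 0.19 -1.5   3.18] spin 0.0
```

```bash

python3 -m jog '{"jaw":[28,28,28,28,28,28,28,28,28,28],"slide":[[0.06,-0.3,0],[0.07,-0.6,0],[0.06,-0.4,0],[0,-0.2,0],[0,0,0.3],[0,0,0.6],[0,0,0.7],[0,0,0.6],[0,0,0.3],[0,0,0]],"spin":[0,0,0,0,0,0,0,0,0,0]}' 12
python3 -m jog '{"jaw":[28],"slide":[[0,0,0]],"spin":[0]}' 12
python3 plan.py 608.5 257 14.5 -2.7
```

```text
time_s: 30.75
ee_pos: [607.8, 256.8, 33.2]
ee_rot: [179.9, 0.2, -2.7]
force: [-0.7, -0.3, -0.7]
gripper_width: 28.6
gripper_force: 12.0
time_s: 30.85
ee_pos: [609.4, 257.5, 35.5]
ee_rot: [-180.0, -0.0, -2.7]
force: [-0.0, -0.4, -0.6]
gripper_width: 28.4
gripper_force: 12.0
at [609.4 257.5  35.5] [-180.    -0.    -2.7] q6 115.0 t 30.85
slide now [-0.03  0.02  0.7 ] or after spin [-0.03  0.02  0.7 ] spin 0.0
```

```bash

python3 -m jog '{"jaw":[28,28,28,28,28,28],"slide":[[-0.02,0,0.25],[0,0,0.25],[0,0,0.12],[0,0,0.05],[0,0,0],[0,0,0]],"spin":[0,0,0,0,0,0]}' 12
for i in 1; do python3 plan.py 608.5 257 14 -2.7; done
```

```text
time_s: 31.45
ee_pos: [608.6, 257.6, 15.2]
ee_rot: [-180.0, -0.0, -2.7]
force: [-0.3, -0.6, 0.1]
gripper_width: 28.6
gripper_force: 12.0
at [608.6 257.6  15.2] [-180.    -0.    -2.7] q6 115.0 t 31.45
slide now [-0.    0.02  0.04] or after spin [-0.    0.02  0.04] spin 0.0
```

```bash

python3 -m jog '{"jaw":[28,28,28,28],"slide":[[0,0,0.02],[0,0,0.02],[0,0,0],[0,0,0]],"spin":[0,0,0,0]}' 12
```

```text
time_s: 31.85
ee_pos: [608.6, 257.6, 14.1]
ee_rot: [-180.0, -0.0, -2.7]
force: [-1.1, 0.1, 0.7]
gripper_width: 28.3
gripper_force: 12.0
```

```bash

python3 -m jog '{"jaw":[28,28,28,29,30,31,33,36,40,42],"slide":[[0,0,0.015],[0,0,0],[0,0,0],[0,0,0],[0,0,0],[0,0,0],[0,0,0],[0,0,0],[0,0,0],[0,0,0]],"spin":[0,0,0,0,0,0,0,0,0,0]}' 12
python3 -m jog '{"jaw":[42,42,42,42,42,42,42,42,42,42],"slide":[[0,0,0],[0,0,-0.2],[0,0,-0.5],[0,0,-0.7],[0,0,-0.9],[-0.9,0,-0.9],[-0.9,0,-0.9],[-0.9,0,0],[-0.9,0,0],[-0.6,0.5,0]],"spin":[0,0,0,0,0,0,0,0,0,0]}' 12
python3 -m jog '{"jaw":[42,42,42],"slide":[[-0.5,1,0],[0,0.5,0],[0,0,0]],"spin":[0,0,0]}' 12
python3 look.py w7 red green blue white pred pgreen pblue pwhite
```

```text
time_s: 32.85
ee_pos: [608.4, 257.5, 13.2]
ee_rot: [180.0, 0.0, -2.7]
force: [0.0, -0.4, -0.2]
gripper_width: 41.8
gripper_force: 0.0
time_s: 33.85
ee_pos: [480.7, 249.5, 138.2]
ee_rot: [-179.9, -0.1, -2.6]
force: [-0.3, -0.6, -0.1]
gripper_width: 41.9
gripper_force: 0.0
time_s: 34.15
ee_pos: [465.3, 203.1, 137.7]
ee_rot: [-180.0, -0.1, -2.8]
force: [0.4, 0.5, 0.4]
gripper_width: 42.1
gripper_force: 0.0
tcp [465.3 203.1 137.7] [-1.8e+02 -1.0e-01 -2.8e+00]Traceback (most recent call last):
  File "look.py", line 11, in <module>
    for r in block(im,m,c): print(c,*r)
             ~~~~~^^^^^^^^
  File "h.py", line 21, in block
    best=max(blobs(mask(im,c),25,6000),key=lambda b:b[1]) if c!="green" else None
         ~~~^^^^^^^^^^^^^^^^^^^^^^^^^^^^^^^^^^^^^^^^^^^^^
ValueError: max() iterable argument is empty
```

View pics/w7.png

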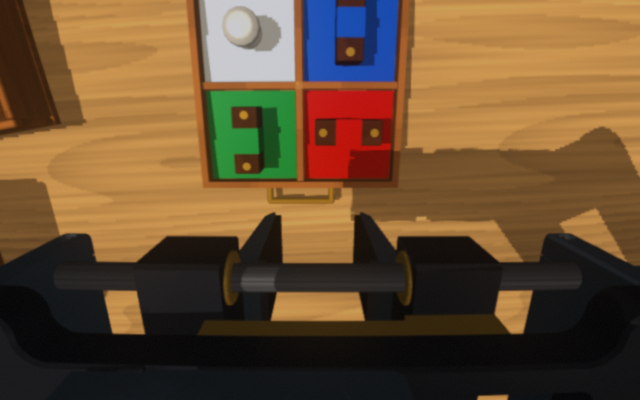

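The picture shows all four bays filled: red dots at (323,133) and (375,133), green dots at (243,115) and (247,167), the blue block around (350,22), and the white knob's head at (241,26). I'll check the centring against the divider crossing at (301,87).

```bash
python3 - <<'E'
from h import *
m=env.camera_model("wrist")
print("cross",cast(m,[[301,87]],20)[0].round(1),"walls L/R y",cast(m,[[208,186],[397,186]],20).round(1).tolist())
print("red",cast(m,[[349,133]],37)[0].round(1),"green",cast(m,[[245,141]],37)[0].round(1),"blue dot,stripe",cast(m,[[350,51],[350.5,22]],37).round(1).tolist(),"knob",cast(m,[[241,26]],38)[0].round(1))
E
python3 -m jog '{"jaw":[42,42,42,42,42,42,42],"slide":[[-0.5,1,-0.5],[0,1,0],[0,1,0],[0,1,0],[0,1,0],[0,0,0],[0,0,0]],"spin":[0,0,0,0,0,0,0]}' 12
python3 - <<'E'
from h import *
im=env.grab_frame("top"); cv2.imwrite("pics/top2.png",cv2.resize(im[140:260,180:450,::-1],None,fx=2.8,fy=2.8,interpolation=cv2.INTER_CUBIC))
E
```

```text
cross [560.6 214.1  20. ] walls L/R y [[475.7, 308.4, 20.0], [466.9, 128.7, 20.0]]
red [520.  174.7  37. ] green [517.7 264.3  37. ] blue dot,stripe [[585.2, 172.2, 37.0], [606.6, 171.3, 37.0]] knob [608.  257.8  38. ]
time_s: 34.9
ee_pos: [444.2, 55.3, 151.7]
ee_rot: [-179.9, -0.1, -2.8]
force: [0.3, 0.2, 0.6]
gripper_width: 42.0
gripper_force: 0.0
```

View pics/top2.png

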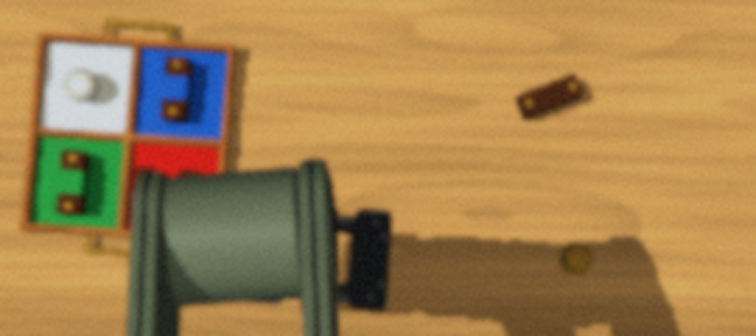

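The top crop shows the green and blue blocks flat in their bays. The knob is upright in the white bay at (83,84), and the plain block and brass knob are undisturbed. The measured centres are within about 7 mm of the bay centres and the gripper is clear.

```bash
python3 -c "
from workcell import env
print(env.job_done())"
```

```text
the job is handed in; nothing more can be done
None
```

The job is handed in at about 35 s: the red, green and blue blocks lie flat in their matching bays (centres within about 7 mm of the bay middles as measured), the white knob went in last and stands upright in the white bay, and the plain block and brass knob were left alone; no verdict was returned.

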